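Set the length stop to the red memory stop

ROBOT

A 7-joint arm with a two-finger parallel gripper is mounted at the origin on the work surface. World frame = base frame: x ahead of the robot, y to its left, z up, the work surface at z = 0. Lengths are in m, angles in rad, forces in N, time in s.
With the tool pointing down it reaches from about 0.425 to 0.925 m from the base axis. Payload 6.8 kg.
Tool frame: the origin (TCP) lies between the finger pads; the fingertips stand 22 mm ahead of it and the grasp point (between the pads) lies 3 mm ahead of it; z points along the fingers, y is the direction in which the jaws open and shut (so a half turn about z gives the same grasp; the last joint's range is limited). The gripper opens to 85 mm and grips with 20 to 120 N. Pads are 22 mm wide; open, the fingers measure 114 mm over their backs; the gripper's body (76 mm by 85 mm) begins 54 mm behind the grasp point. The pads swing forward as they close: fully open they stand 13 mm farther back than shut.
Start: joints at [-1.25, 0.477, 0.022, 1.555, -0.011, 1.109, -0.083], TCP at [0.281, 0.614, 0.253] pointing down, gripper open.
Joint ranges: [-2.96, 2.96], [-0.34, 2.1], [-1.41, 1.46], [0.24, 2.44], [-1.37, 4.51], [0.17, 1.92], [-2.96, 2.96]. Speed limits (rad/s): [2.39, 2.39, 3.14, 3.14, 3.14, 3.14, 3.14].

INTERFACE

Orientations are given as a unit quaternion [w, x, y, z].
In Python, from station import bot gives the robot as it stands. The module is installed in compiled form; this text tells all that it offers.
- The arm moves only by the tool drive_tool, never from a script. Its argument "series" is one flat list of numbers, 7 for each row, row after row: the opening, from -1 (shut) to 1 (fully open), then the shift along the tool's x, y, z in mm, then the turn, a rotation vector about the tool's x, y, z in rad. In form: [jaw, x, y, z, wx, wy, wz, jaw, x, y, z, wx, wy, wz, ...]. A call has 1 to 12 rows; each row shifts and turns the commanded pose from where the row before left it, along the tool's axes as they then stand; what a row does not reach is not made up. A row lasts 1/8 s, in which the tool goes at most 62.5 mm and 10.7 degrees, less where a joint would pass 70% of its speed; a pose out of reach is approached as far as the arm can. A call with a gripper value outside its range is refused whole. The fingers move at their own pace and stop on an object; "force" is the grip in N (left out, the last holds). Time passes only in rows, so rows that do not move let the fingers close. It gives the time, the measured TCP pose, the force and the opening at its end, in the units of the state.
- bot.get_obs(): the state, without advancing time (a new reading comes with each control period).
- bot.read_camera(name): name is "scene" or "top" or "wrist"; returns a dict with "pixels" (400x640x3 uint8, blue, green, red), "camera_matrix" (3x3 intrinsics, pixels), "rvec" (rotation vector, rad) and "tvec" (3), from world to camera coordinates, as OpenCV has them. Camera axes: x right, y down, z forward; pixel columns grow to the right and rows downward; lengths in m; the calibration is good to about 2 mm. A picture is of the moment at which its call begins. There is no depth.
- bot.hand_in(): hands the job in, once; it reports no verdict.
The state is a dict: "t": time; "q": joint angles; "joint_vel": joint speeds; "joint_torque": joint torques, N m; "eef_pos": TCP position; "tool_rot": TCP orientation; "contact_force": force on the tool from outside, world axes, zero at the start; "torque": the same for the moment, N m; "gripper_width": opening from 0.0 (shut) to 1.0 (fully open).
Only numpy, scipy, OpenCV 4.12 (cv2) and the standard library are available. Lean on these libraries where they do the work, as an engineer would, in place of code of your own. Each camera call takes 0.05 s, during which the arm holds its last target. There are 200 camera calls.

TASK

Set the cut-off station's length stop for the next batch of backing battens: with your fingertips press down the yellow brake button in the middle of its carriage, keep it down while you push the carriage along the fence until it rests against the red stop, then let go so that the brake holds it there. Never shove the carriage along with its brake on, do not reach around it to grip it, press no harder than a firm finger would, and leave the batten, mallet, tile and tool jar alone.

Things in the scene. Friction and masses are not known exactly. Their poses are not given: they have to be found in the camera images.
- station: Fixed cut-off station: plywood bed 18 mm thick, upright aluminium fence 30 mm thick, 500 mm long, top 78 mm above the bench; beyond the fence's +y end (y 0.27 to 0.41) a beech mitre box with a back saw parked across it, up to 110 mm high, handle 0.24 m to -x. Origin on the bench under the fence's middle; y along the fence, x across it, away from the robot, z up.
- length_stop (a joint): Position in m of the length-stop carriage along the fence: it slides along the station's y axis, 0 = the middle of the fence, growing towards the station's +y (the mitre box end); limits +-0.19. With the brake off it slides with about 1 to 2 N; with the brake on it holds against 24 N or more.
- carriage_mid (a point): Centre of the length-stop carriage at the height of the fence's top (78 mm above the bench): a dark steel saddle 84 mm long along the fence, 54 mm wide, its deck 13 mm above this point, with a raised ridge 9 mm thick at each end (66 mm clear between them, tops 30 mm above this point) and an aluminium stop blade hanging down on the robot's side, 35 mm off the centre.
- button_top (a point): The centre of the top face of the yellow brake button, in the middle of the carriage between the two ridges: a flat bar 56 mm along the fence and 30 mm across, its top 22 mm above the fence's top (100 mm above the bench) when up. It is pressed straight down.
- release_button (a joint): How far the brake button is pressed, in m: about 0 up (brake on), 0.005 fully down (hard stop, 4 mm above the deck). It starts to move at about 7 N, needs about 9 N fully down and springs back when let go. The brake is free from 0.001; press it 3 mm or more. The fingertip's friction on the pressed button takes the carriage along; the ridges catch a finger that slips.
- red_stop: Red memory stop, clamped fixed on the fence on one side of the carriage (which side varies; the blue one is on the other): a block 20 mm long along the fence, 46 mm wide, with a black knob up to 25 mm over the fence. Origin on the fence's centre line at the height of its top, mid block; axes as the station's. The carriage meets it when carriage_mid is 52 mm from this origin.
- blue_stop: The blue memory stop, the same shape, for another length; not wanted now. Origin and axes alike.
- batten: Loose pale wood batten 40 x 180 x 18 mm lying flat on the bed in front of the fence, roughly along it. Origin at the centre of its underside. To be left alone.
- mallet: Loose round carver's mallet standing on its head beside the bed's -y end, 86 mm across, 190 mm high. Origin at the centre of its underside. To be left alone.
- rosette_tile: Loose terracotta tile 90 x 90 x 16 mm with a raised flower, lying on the bench behind the fence. Origin at the centre of its underside. To be left alone.
- tool_jar: Loose white jar 72 mm across and 90 mm high with modelling tools standing in it up to 165 mm, behind the fence. Origin at the centre of its underside. To be left alone.

How it is judged:
By the outcome, as a careful person would: the job done as asked, in the order asked, and still so for the second after the job is handed in, with the robot touching nothing.
It also fails if it takes over 45 s, if anything falls off the work surface, if the arm or the gripper's body presses on something with over 40 N, if the wrist force passes 120 N, or if a joint passes its speed limit or range.

## Working session

There is one attempt and no reset: what is moved stays moved. The work goes in short steps, Python scripts to look and compute and a tool call to move; the robot and the scene stay as the last step left them, time stands still between calls to the robot, and variables do not carry over. Pictures are saved under pics/ and viewed, about 8 in all and at most 12, crops included, and the job is handed in when it is done.

Besides the shell and the picture viewer there is one more tool, called after "Request:" as name(argument=value, ...), one argument or row to a line, values as JSON. drive_tool: Moves the arm, as the interface text tells. Its arguments: {"type":"object","properties":{"series":{"type":"array"},"force":{"type":"number"}},"required":["series"]}

```bash
mkdir -p pics
cat > h.py <<'E'
import numpy as np, cv2
from station import bot
def cam(n):
    c=bot.read_camera(n); R=cv2.Rodrigues(np.array(c["rvec"],float))[0]
    return c["pixels"],np.array(c["camera_matrix"],float),R,np.array(c["tvec"],float).ravel()
def cast(px,K,R,t,z):
    o=-R.T@t; d=R.T@np.linalg.inv(K)@np.array([px[0],px[1],1.]); return o+d*(z-o[2])/d[2]
E
python3 - <<'E'
from h import *
print(bot.get_obs())
for n in("scene","top"):
    p,K,R,t=cam(n); cv2.imwrite(f"pics/{n}0.png",p); print(n,-R.T@t,K[0,0])
E
```

```text
{'t': 0.0, 'q': array([-1.25008009,  0.47776547,  0.02236825,  1.55646804, -0.01148861,
        1.1092857 , -0.08312587]), 'joint_vel': array([ 1.26903324e-04, -7.38820263e-04,  2.58667919e-03,  7.08111672e-04,
        1.29177148e-04, -5.81963813e-04,  4.62552693e-05]), 'joint_torque': array([-1.14329964e-04, -5.96451437e+01,  1.60828527e+00, -2.81200397e+01,
        1.25335524e-02,  9.45376523e-03,  1.71350422e-05]), 'eef_pos': array([0.28046058, 0.6133664 , 0.25234245]), 'tool_rot': array([-1.14355862e-04,  2.12781113e-01,  9.77099478e-01, -8.91698492e-04]), 'contact_force': array([-0.22997824,  0.54860647,  0.02653287]), 'torque': array([ 0.02013883, -0.00020222,  0.02692654]), 'gripper_width': 1.0002611463204354}
scene [1.37439925 0.36907024 0.64097968] 475.41085144616034
top [ 0.39793191 -0.06462683  1.09980026] 387.3921152732552
```

View pics/scene0.png

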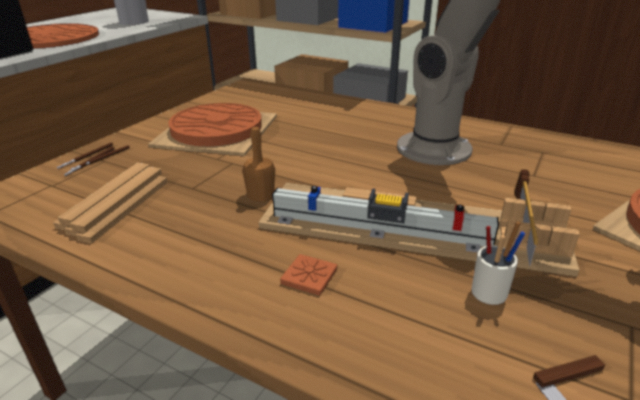

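View pics/top0.png

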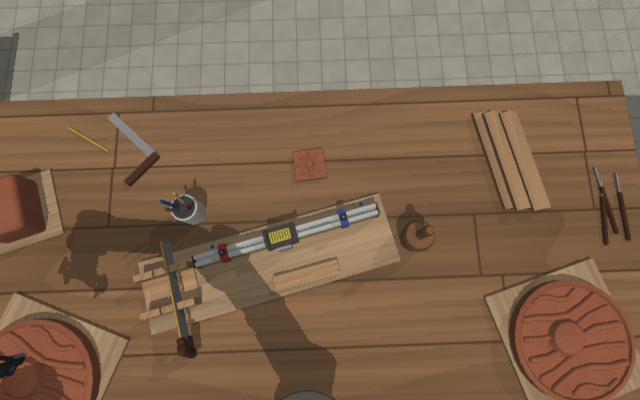

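The scene picture shows the carriage with its yellow button at (388,200), red at (459,217) and blue at (314,197). In the top view they are at (280,236), (222,251) and (343,217). The red stop is on the mitre-box (+y) side.

```bash
cat >> h.py <<'E'
RNG={"yellow":[((20,120,110),(35,255,255))],"red":[((0,170,60),(6,255,255)),((174,150,60),(180,255,255))],"blue":[((105,130,50),(125,255,255))]}
def blob(p,c,near,r=30):
    h=cv2.cvtColor(p,cv2.COLOR_BGR2HSV); m=sum(cv2.inRange(h,a,b) for a,b in RNG[c])
    w=np.zeros_like(m); cv2.circle(w,near,r,255,-1); m&=w
    v,u=np.nonzero(m); return np.array([u.mean(),v.mean()]),len(u)
E
python3 - <<'E'
from h import *
N={"top":{"yellow":(280,236),"red":(222,251),"blue":(343,217)},"scene":{"yellow":(388,200),"red":(459,217),"blue":(314,197)}}
Z={"yellow":.1,"red":.085,"blue":.085}
P={}
for n in N:
    p,K,R,t=cam(n)
    for c in Z:
        b,k=blob(p,c,N[n][c],18); P[n,c]=cast(b,K,R,t,Z[c]); print(n,c,b.round(1),k,P[n,c].round(4))
    cv2.imwrite(f"pics/{n}1.png",cv2.resize(p[200:280,180:380] if n=="top" else p[160:260,290:490],None,fx=4,fy=4,interpolation=cv2.INTER_CUBIC))
d=P["top","red"]-P["top","blue"]; print(np.degrees(np.arctan2(d[1],d[0])),np.linalg.norm(P["top","red"]-P["top","yellow"]))
E
```

```text
top yellow [279.4 235.2] 252 [0.514  0.0524 0.1   ]
top red [223.1 252.5] 53 [0.4761 0.2012 0.085 ]
top blue [343.  217.8] 60 [ 0.5558 -0.1148  0.085 ]
scene yellow [388.1 199.5] 255 [0.5199 0.0522 0.1   ]
scene red [457.9 219.6] 143 [0.502  0.2048 0.085 ]
scene blue [312.9 199.2] 141 [ 0.5773 -0.1069  0.085 ]
104.16651564074412 0.15424903391048933
```

View pics/top1.png

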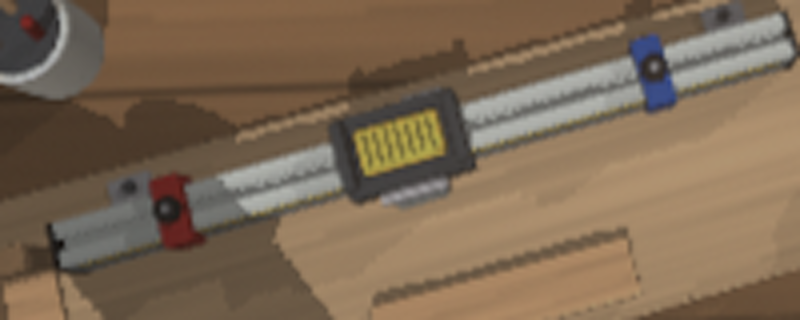

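The crop confirms the layout: red block at crop (175,210), carriage at (402,143), and the track between them is clear. Next I get the fence axis from its ends.

```bash
cat >> h.py <<'E'
from scipy.spatial.transform import Rotation as Ro
def pose():
    o=bot.get_obs(); q=o["tool_rot"]; return o,np.array(o["eef_pos"]),Ro.from_quat([q[1],q[2],q[3],q[0]])
E
python3 - <<'E'
from h import *
p,K,R,t=cam("top")
a=cast((180+58/4,200+247/4),K,R,t,.078);b=cast((180+790/4,200+40/4),K,R,t,.078)
d=(a-b)[:2];L=np.hypot(*d);d/=L;ang=np.arctan2(d[1],d[0]);print("fence",a,b,L,np.degrees(ang))
y=np.array([.5165,.0523]);
for n,pp in [("ends mid",(a+b)[:2]/2),("red",np.array([.4761,.2012])),("blue",np.array([.5558,-.1148])),("yel",y)]:
    print(n,"along",(pp-y)@d,"across",(pp-y)@[d[1],-d[0]])
o,e,r=pose(); M=r.as_matrix(); tgt=np.r_[y,.1+.06+.022]
s=M.T@(tgt-e)*1000; print("shift tool mm",s, "tool x ang",np.degrees(np.arctan2(M[1,0],M[0,0])), M[:,2])
E
```

```text
fence [0.4552871  0.27705411 0.078     ] [ 0.57473404 -0.2083867   0.078     ] 0.49992034666115054 103.82351169359136
ends mid along -0.017090052998327793 across -0.005739011252299743
red along 0.15424015794222348 across -0.0036528999381238965
blue along -0.17165019372071555 across -0.0017638014743251219
yel along 0.0 across 0.0
shift tool mm [-447.99754296 -412.36444234   71.19501276] tool x ang 155.4282127228648 [-3.20676130e-04 -7.80275492e-04 -9.99999644e-01]
```

Request:
drive_tool(
  series=[-1, -37, -34.5, 0, 0, 0, 0, -1, -37, -34.5, 0, 0, 0, 0, -1, -37, -34.5, 0, 0, 0, 0, -1, -37, -34.5, 0, 0, 0, 0, -1, -37, -34.5, 0, 0, 0, 0, -1, -37, -34.5, 0, 0, 0, 0, -1, -37, -34.5, 0, 0, 0, 0, -1, -37, -34.5, 0, 0, 0, 0, -1, -37, -34.5, 0, 0, 0, 0, -1, -37, -34.5, 0, 0, 0, 0, -1, -37, -34.5, 0, 0, 0, 0, -1, -37, -34.5, 0, 0, 0, 0],
  force=20,
)

```text
t: 1.75
eef_pos: [0.5128, 0.0513, 0.2535]
tool_rot: [0.0, 0.213, 0.977, 0.0]
contact_force: [1.1, 1.3, 0.2]
gripper_width: -0.003
```

Request:
drive_tool(
  series=[-1, 0, 0, 0, 0, 0, 0.15, -1, 0, 0, 0, 0, 0, 0.15, -1, 0, 0, 0, 0, 0, 0.15, -1, 0, 0, 0, 0, 0, 0.15, -1, 0, 0, 0, 0, 0, 0.15, -1, 0, 0, 0, 0, 0, 0.15, -1, 0, 0, 0, 0, 0, 0, -1, 0, 0, 0, 0, 0, 0],
)

```text
t: 2.75
eef_pos: [0.5123, 0.0528, 0.2533]
tool_rot: [-0.0, 0.615, 0.788, 0.0]
contact_force: [0.9, 0.2, 0.9]
gripper_width: -0.002
```

```bash
cat > chk.py <<'E'
import sys
from h import *
o,e,r=pose(); M=r.as_matrix(); tgt=np.array([.514,.0525,.1+.025+.022])
print("shift",(M.T@(tgt-e)*1000).round(1),"eef",e.round(4),"x ang",np.degrees(np.arctan2(M[1,0],M[0,0])),"z",M[:,2].round(3),"F",o["contact_force"].round(1),o["gripper_width"])
E
python3 chk.py
python3 - <<'E'
from h import *
p,K,R,t=cam("wrist"); cv2.imwrite("pics/w0.png",p)
E
```

```text
shift [ -0.7   1.6 106.3] eef [0.5123 0.0528 0.2533] x ang 104.03674278071581 z [ 0.  0. -1.] F [0.9 0.2 0.9] -0.002060969290159056
```

View pics/w0.png

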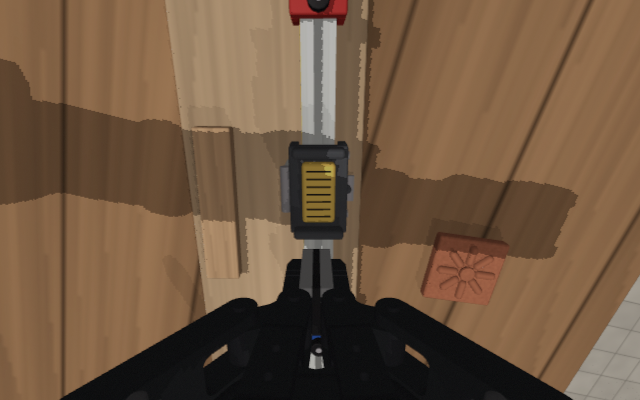

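The wrist picture shows the fence vertical in the image, with the button at (319,192) and the red block's near edge at row 23, so the tool is aligned. I refine from this view.

Run:
```python
from h import *
p,K,R,t=cam("wrist")
b,k=blob(p,"yellow",(319,192),45); Y=cast(b,K,R,t,.1)
A=[cast((300,23),K,R,t,.078),cast((337,23),K,R,t,.078)]; B=[cast((300,130),K,R,t,.078),cast((337,130),K,R,t,.078)]
f=(sum(A)/2-sum(B)/2)[:2]; f/=np.hypot(*f)
print(b,k,"Y",Y,"fence ang",np.degrees(np.arctan2(f[1],f[0])),"widths",np.linalg.norm(A[0]-A[1]),np.linalg.norm(B[0]-B[1]))
n=np.array([f[1],-f[0]]); print("across fence mid vs Y",[(q[:2]-Y[:2])@n for q in (sum(A)/2,sum(B)/2)])
for row in (20,23):
  for z in (.078,.09): print(row,z,"travel to near face", (cast((319,row),K,R,t,z)-Y)[:2]@f-.042)
o,e,r=pose(); print("shift",r.as_matrix().T@(Y-e)*1000)
```

```text
[318.32082153 191.0233711 ] 1412 Y [0.51433179 0.05347154 0.1       ] fence ang 104.10974189580773 widths 0.030693907477510163 0.03384173192291054
across fence mid vs Y [np.float64(0.00033528623138887986), np.float64(0.00033528623138888143)]
20 0.078 travel to near face 0.098827565046615
20 0.09 travel to near face 0.09633051357264072
23 0.078 travel to near face 0.09662311408329469
23 0.09 travel to near face 0.09421524744614132
shift [  0.18881222   2.12713648 153.30121734]
```

Request:
drive_tool(
  series=[-1, 0, 2, 30, 0, 0, 0, -1, 0, 0, 35, 0, 0, 0, -1, 0, 0, 30, 0, 0, 0, -1, 0, 0, 15, 0, 0, 0, -1, 0, 0, 0, 0, 0, 0, -1, 0, 0, 0, 0, 0, 0],
)

```text
t: 3.6
eef_pos: [0.5151, 0.0533, 0.1443]
tool_rot: [0.001, 0.617, 0.787, 0.001]
contact_force: [1.2, -0.4, 0.3]
gripper_width: -0.001
```

```bash
python3 chk.py
python3 - <<'E'
from h import *
p,K,R,t=cam("scene"); cv2.imwrite("pics/s2.png",cv2.resize(p[130:260,300:500],None,fx=4,fy=4,interpolation=cv2.INTER_CUBIC))
E
```

```text
shift [-0.5 -1.2 -2.7] eef [0.5151 0.0533 0.1443] x ang 103.8647379009126 z [ 0.002  0.001 -1.   ] F [ 1.2 -0.4  0.3] -0.0010856393824304293
```

View pics/s2.png

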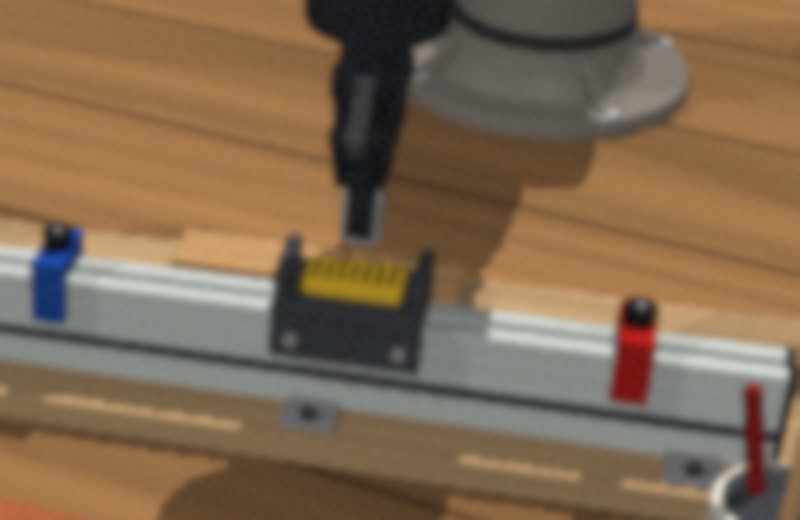

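The scene crop shows the fingertips at (362,240), between the ridges and about 20 mm above the button at (355,275). Now I lower to first contact.

Request:
drive_tool(
  series=[-1, 0, 0, 12, 0, 0, 0, -1, 0, 0, 6, 0, 0, 0, -1, 0, 0, 3, 0, 0, 0, -1, 0, 0, 0, 0, 0, 0, -1, 0, 0, 0, 0, 0, 0],
)

```text
t: 4.28
eef_pos: [0.5144, 0.0532, 0.1224]
tool_rot: [0.0, 0.617, 0.787, 0.0]
contact_force: [0.4, 0.0, -0.2]
gripper_width: -0.001
```

Request:
drive_tool(
  series=[-1, 0, 0, 1.5, 0, 0, 0, -1, 0, 0, 0, 0, 0, 0, -1, 0, 0, 0, 0, 0, 0],
)

```text
t: 4.65
eef_pos: [0.5146, 0.0533, 0.1213]
tool_rot: [0.0, 0.617, 0.787, 0.0]
contact_force: [-1.6, 0.0, 4.7]
gripper_width: 0.003
```

Request:
drive_tool(
  series=[-1, 0, 0, 1.5, 0, 0, 0, -1, 0, 0, 0, 0, 0, 0, -1, 0, 0, 0, 0, 0, 0],
)

```text
t: 5.03
eef_pos: [0.5146, 0.0533, 0.1199]
tool_rot: [0.0, 0.617, 0.787, 0.0]
contact_force: [-2.2, 0.1, 7.5]
gripper_width: 0.002
```

Request:
drive_tool(
  series=[-1, 0, 0, 1.5, 0, 0, 0, -1, 0, 0, 0, 0, 0, 0, -1, 0, 0, 1.2, 0, 0, 0, -1, 0, 0, 0, 0, 0, 0, -1, 0, 0, 0, 0, 0, 0],
)

```text
t: 5.65
eef_pos: [0.5146, 0.0533, 0.1172]
tool_rot: [0.0, 0.617, 0.787, 0.0]
contact_force: [-2.5, 0.7, 7.4]
gripper_width: 0.003
```

Request:
drive_tool(
  series=[-1, 1, 0, 0.3, 0, 0, 0, -1, 2, 0, 0, 0, 0, 0, -1, 3, 0, 0, 0, 0, 0, -1, 4, 0, 0, 0, 0, 0, -1, 4, 0, 0, 0, 0, 0, -1, 3, 0, 0, 0, 0, 0, -1, 2, 0, 0, 0, 0, 0, -1, 1, 0, 0, 0, 0, 0, -1, 0, 0, 0, 0, 0, 0],
)

```text
t: 6.78
eef_pos: [0.5098, 0.0723, 0.117]
tool_rot: [0.0, 0.617, 0.787, 0.0]
contact_force: [-2.2, -1.0, 8.6]
gripper_width: 0.003
```

```bash
python3 chk.py
python3 - <<'E'
from h import *
p,K,R,t=cam("scene"); cv2.imwrite("pics/s3.png",cv2.resize(p[130:260,300:500],None,fx=4,fy=4,interpolation=cv2.INTER_CUBIC))
E
```

```text
shift [-20.3  -0.6 -30. ] eef [0.5098 0.0723 0.117 ] x ang 103.83668554892402 z [ 0.001  0.    -1.   ] F [-2.2 -1.   8.6] 0.0033494254435753592
```

View pics/s3.png

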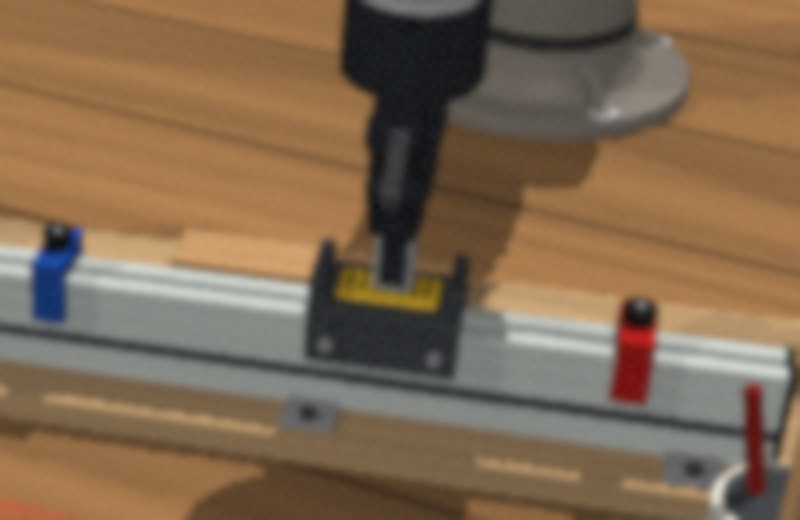

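The crop shows the carriage moved with the finger: its left screw went from 290 to 324. The finger is still mid-button at (395,285), so I continue toward the stop.

Request:
drive_tool(
  series=[-1, 2, 0, 0, 0, 0, 0, -1, 4, 0, 0, 0, 0, 0, -1, 6, 0, 0, 0, 0, 0, -1, 8, 0, 0, 0, 0, 0, -1, 10, 0, 0, 0, 0, 0, -1, 10, 0, 0, 0, 0, 0, -1, 9, 0, 0, 0, 0, 0, -1, 7, 0, 0, 0, 0, 0, -1, 5, 0, 0, 0, 0, 0, -1, 3, 0, 0, 0, 0, 0, -1, 1, 0, 0, 0, 0, 0, -1, 0, 0, 0, 0, 0, 0],
)

```text
t: 8.32
eef_pos: [0.4938, 0.1356, 0.117]
tool_rot: [-0.0, 0.617, 0.787, 0.0]
contact_force: [-3.3, -1.0, 10.6]
gripper_width: -0.0
```

```bash
python3 chk.py
python3 - <<'E'
from h import *
p,K,R,t=cam("scene"); cv2.imwrite("pics/s4.png",cv2.resize(p[150:250,390:490],None,fx=6,fy=6,interpolation=cv2.INTER_CUBIC))
E
```

```text
shift [-85.5  -0.3 -30. ] eef [0.4938 0.1356 0.117 ] x ang 103.85163129896593 z [-0.  0. -1.] F [-3.3 -1.  10.6] -6.631235121478932e-05
```

View pics/s4.png

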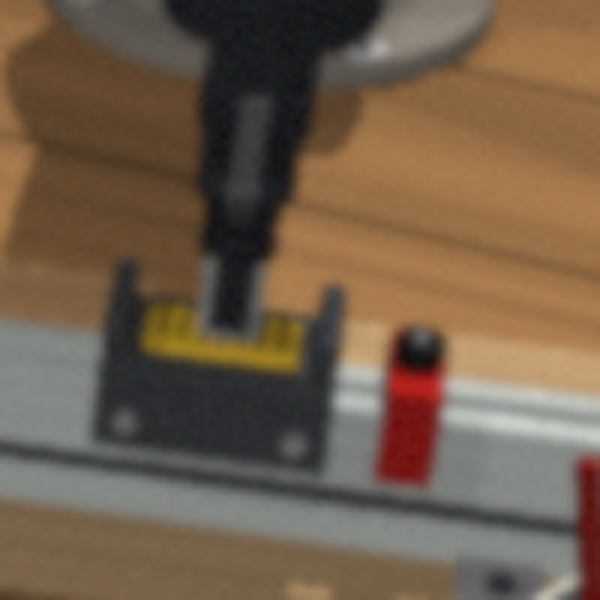

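The crop shows the carriage's right edge at 322–338 and the red block's left edge at 378–388, at about 2.7 px/mm. That leaves a gap of about 15–20 mm.

Request:
drive_tool(
  series=[-1, 1, 0, 0, 0, 0, 0, -1, 2, 0, 0, 0, 0, 0, -1, 3, 0, 0, 0, 0, 0, -1, 3, 0, 0, 0, 0, 0, -1, 2, 0, 0, 0, 0, 0, -1, 1, 0, 0, 0, 0, 0, -1, 0, 0, 0, 0, 0, 0],
)

```text
t: 9.25
eef_pos: [0.4909, 0.1472, 0.117]
tool_rot: [-0.0, 0.617, 0.787, -0.0]
contact_force: [-3.7, -2.3, 11.1]
gripper_width: -0.001
```

Request:
drive_tool(
  series=[-1, 1, 0, 0, 0, 0, 0, -1, 1, 0, 0, 0, 0, 0, -1, 0, 0, 0, 0, 0, 0],
)

```text
t: 9.62
eef_pos: [0.4904, 0.1491, 0.117]
tool_rot: [-0.0, 0.617, 0.787, -0.0]
contact_force: [-4.0, -1.3, 11.4]
gripper_width: -0.002
```

Request:
drive_tool(
  series=[-1, 1, 0, 0, 0, 0, 0, -1, 1, 0, 0, 0, 0, 0, -1, 0, 0, 0, 0, 0, 0],
)

```text
t: 10.0
eef_pos: [0.4899, 0.151, 0.117]
tool_rot: [-0.0, 0.617, 0.787, -0.0]
contact_force: [-4.2, -1.5, 11.3]
gripper_width: 0.003
```

Request:
drive_tool(
  series=[-1, 1, 0, 0, 0, 0, 0, -1, 0.5, 0, 0, 0, 0, 0, -1, 0, 0, 0, 0, 0, 0],
)

```text
t: 10.38
eef_pos: [0.4896, 0.1524, 0.117]
tool_rot: [-0.0, 0.617, 0.787, -0.0]
contact_force: [-3.2, -2.2, 10.9]
gripper_width: 0.006
```

Request:
drive_tool(
  series=[-1, 1, 0, 0, 0, 0, 0, -1, 0.5, 0, 0, 0, 0, 0, -1, 0, 0, 0, 0, 0, 0],
)

```text
t: 10.75
eef_pos: [0.4895, 0.1525, 0.117]
tool_rot: [0.0, 0.617, 0.787, -0.0]
contact_force: [-2.7, -5.9, 10.5]
gripper_width: -0.002
```

```bash
python3 chk.py
python3 - <<'E'
from h import *
p,K,R,t=cam("scene"); cv2.imwrite("pics/s5.png",cv2.resize(p[150:250,390:490],None,fx=6,fy=6,interpolation=cv2.INTER_CUBIC))
E
```

```text
shift [-1.03e+02 -1.00e-01 -2.99e+01] eef [0.4895 0.1525 0.117 ] x ang 103.78177394754414 z [-0.    -0.001 -1.   ] F [-2.7 -5.9 10.5] -0.0023387844896464727
```

View pics/s5.png

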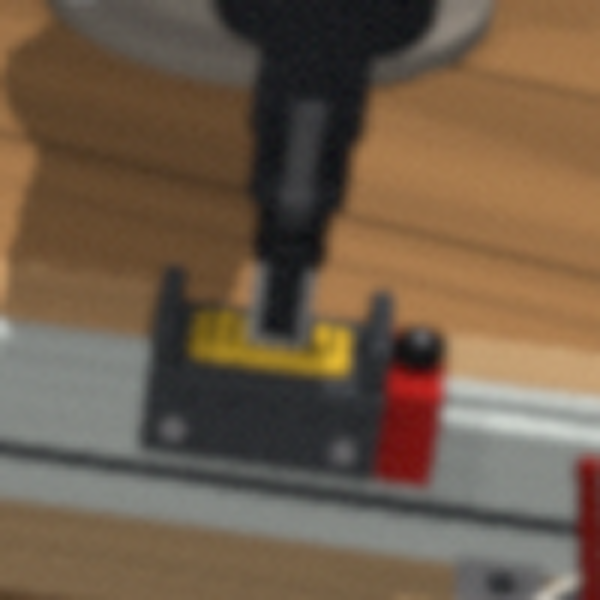

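The block and carriage are now touching at (380,420) with no gap. Motion stopped and the push force rose to about 6 N, so the carriage is against the stop. I ease off most of the push, staying positive, and then lift straight up.

Request:
drive_tool(
  series=[-1, -0.7, 0, 0, 0, 0, 0, -1, 0, 0, 0, 0, 0, 0, -1, 0, 0, -3, 0, 0, 0, -1, 0, 0, -3, 0, 0, 0, -1, 0, 0, -4, 0, 0, 0, -1, 0, 0, -10, 0, 0, 0, -1, 0, 0, -25, 0, 0, 0, -1, 0, 0, -40, 0, 0, 0, -1, 0, 0, -40, 0, 0, 0, -1, -20, 0, -20, 0, 0, 0, -1, -40, 0, 0, 0, 0, 0, -1, 0, 0, 0, 0, 0, 0],
)

```text
t: 12.3
eef_pos: [0.5045, 0.0921, 0.2623]
tool_rot: [0.001, 0.619, 0.786, 0.0]
contact_force: [0.5, 1.3, 0.9]
gripper_width: -0.0
```

```bash
python3 chk.py
python3 - <<'E'
from h import *
p,K,R,t=cam("scene"); a=cv2.resize(p[160:260,380:480],None,fx=4,fy=4,interpolation=cv2.INTER_CUBIC)
q,K2,R2,t2=cam("wrist"); cv2.imwrite("pics/s6.png",np.hstack([a,cv2.resize(q[:, 120:520],(400,400))]))
E
```

```text
shift [-40.7  -0.2 115.3] eef [0.5045 0.0921 0.2623] x ang 103.56331950262785 z [ 0.002 -0.    -1.   ] F [0.5 1.3 0.9] -2.5477970217506623e-06
```

View pics/s6.png

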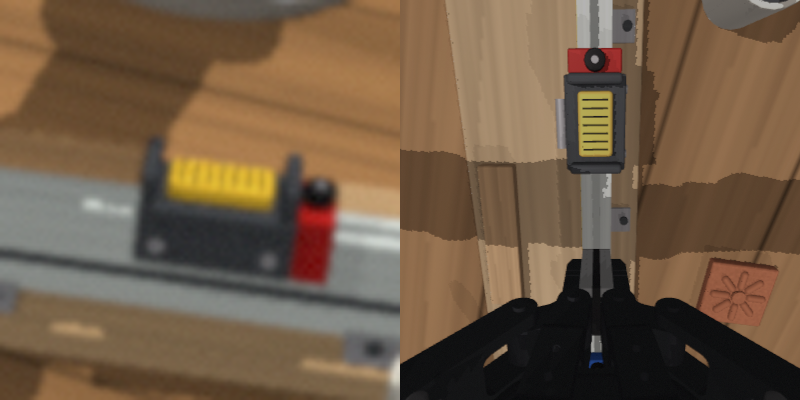

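Both views show the carriage against the red block: the edge is at (292,240) in the scene crop and row 73 in the wrist view. The button is back up and the tool is clear.

```bash
python3 -c "
from station import bot
print(bot.hand_in())"
```

```text
the job is handed in; nothing more can be done
None
```

The length stop is set: the carriage now rests against the red stop with its brake on, and the job is handed in at about 12.4 s of the 45 s allowed.

- **Press and push:** I pressed the brake button about 4 mm down with shut fingertips, at about 7–11 N. I kept it down while moving the carriage about 102 mm along the fence, towards the mitre box.
- **Contact with the stop:** The carriage stopped moving and the sideways force rose to about 6 N. I eased off that push, then lifted straight up to let the brake engage.
- **Last checks:** The scene and wrist views both show no gap between carriage and red block, the button back up, and the tool about 160 mm above the button, touching nothing. The batten and tile look undisturbed in the wrist view. I did not look at the mallet or the whole jar again, but the arm kept well clear of both.
- **One disagreement:** The wrist view had predicted 94–99 mm of travel and the top view 102 mm. The contact came at 102 mm.

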